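# Set the length gauge to its rider

### The arm

A 6-joint arm with a two-finger parallel gripper is mounted at the origin on a cart in front of the work surface, level with it; the furniture and walls round the work are solid. World frame = base frame: x ahead of the robot, y to its left, z up, the work surface at z = 0. Lengths are in mm, angles in degrees, forces in N, time in s.
With the tool pointing down it reaches from about 350 to 850 mm from the base axis. Payload 8.1 kg.
Tool frame: the origin (TCP) lies between the finger pads; the fingertips stand 14 mm ahead of it and the grasp point (between the pads) lies 5 mm behind it; z points along the fingers, x is the direction in which the jaws open and shut, and the axes are right-handed (so a half turn about z gives the same grasp; the last joint's range is limited). The gripper opens to 85 mm and grips with 20 to 120 N. Pads are 22 mm wide; open, the fingers measure 114 mm over their backs; the gripper's body (76 mm by 85 mm) begins 54 mm behind the grasp point. The pads swing forward as they close: fully open they stand 13 mm farther back than shut.
Start: joints at [58.877, 7.471, 85.268, -0, 87.261, -4.893], TCP at [265.166, 538.231, 245.292] pointing down, gripper open.
Joint ranges: [-169.43, 169.43], [-51.17, 129.36], [1.28, 143.12], [-76.62, 256.62], [0, 156.53], [-152.29, 152.29]. Speed limits (degrees/s): [136.94, 136.94, 159.86, 180, 180, 180].

### API

Orientations are given as [roll, pitch, yaw] about the fixed x, y, z axes, in that order (R = Rz(yaw) Ry(pitch) Rx(roll)).
In Python, from bench import r, vision, job gives the robot as it stands.
- The arm moves only by the tool send_rows, never from a script. Its arguments are lists of equal length, an entry for each row: "dp": the shift along the world's x, y, z in mm, a list of three; "rot": the turn, a rotation vector about the world's x, y, z in rad, a list of three. In form: {"dp": [[tx, ty, tz], ...], "rot": [[wx, wy, wz], ...]}. A call has 1 to 5 rows; each row is the pose to reach, as a shift and turn from the pose commanded when the call began; what a row does not reach only later rows make up. A row lasts 1/8 s, in which the tool goes at most 62.5 mm and 10.7 degrees, less where a joint would pass 70% of its speed; a pose out of reach is approached as far as the arm can. A call with a gripper value outside its range is refused whole. "jaw" is the finger opening in mm, from 0 to 85.4, set as the call begins (left out, the last holds). The fingers move at their own pace and stop on an object; "force" is the grip in N (left out, the last holds). Time passes only in rows, so rows that repeat a pose let the fingers close. It gives the time, the measured TCP pose, the force and the opening at its end, in the units of the state.
- r.sense(): the state, without advancing time (a new reading comes with each control period).
- vision.snapshot(name): name is "side" or "top" or "wrist"; returns a dict with "pixels" (384x512x3 uint8, red, green, blue), "depth" (384x512 float32, mm along the optical axis (not along the pixel's ray), 0 where there is no reading), "intrinsics" (3x3 intrinsics, pixels), "world_from_camera" (4x4, takes a point from camera to world coordinates); the wrist camera has in their place "T_tool_cam" (4x4, takes a point from camera to tool coordinates, whose origin is the TCP and whose axes are the tool frame's). Camera axes: x right, y down, z forward; pixel columns grow to the right and rows downward; lengths in mm; the calibration is good to about 2 mm. A picture is of the moment at which its call begins: read the wrist's pose just before it.
- job.hand_in(): hands the job in, once; it reports no verdict.
The state is a dict: "time": time; "joint_pos": joint angles; "qd": joint speeds; "joint_efforts": joint torques, N m; "tool_pos": TCP position; "tcp_rot": TCP orientation; "ft_force": force on the tool from outside, world axes, zero at the start; "wrist_torque": the same for the moment, N m; "finger_gap": finger opening in mm.
Only numpy, scipy, OpenCV 4.12 (cv2) and the standard library are available. Lean on these libraries where they do the work, as an engineer would, in place of code of your own. Each camera call takes 0.05 s, during which the arm holds its last target.

### The job

The sprung wooden dog in the length gauge's board stands in the way of the gauge's sliding arm: pick up the turned mallet, knock the dog down flush with the board with the end of the mallet's head, and stand the mallet upright on the bench again, clear of the gauge. Then squeeze the lock button in the arm's grip head, draw the arm out until its pointer is level with the line on the brass rider on the scale, and finish holding it there, still gripping the head with the button pressed in. Do not shift the rider or knock the tin, the finger plane or the spool clamp about.

Things in the scene. Friction and masses are not known exactly. Their poses are not given: they have to be found in the camera images.
- gauge: The fixed length gauge: wooden board, x = -57 to 68 mm, y = -255 to 105 mm, top at 26 mm. Origin on the bench under the line along which the arm slides; y = the way it draws out, x across (-x: button side, nearer the robot; +x: scale). Steel sleeve, top 74 mm high, y = -245 to -118; steel keeper by its mouth at x = -30 to -17, to y = -101, 48 to 68 mm high; scale strip at x = 37 to 61.
- grip_head (a point): Middle of the arm's grip head at the button's height, 68 mm above the bench. The head is a dark wood block on the end of the steel bar, 30 mm (gauge x) by 26 mm (gauge y), from 32 to 86 mm above the bench, at gauge x = 0, y = -60 mm + joint gauge_arm. Beside it is free space down to the board (26 mm) and the rider (36 mm). Its axes are the gauge's.
- button_face (a point): Middle of the outer face of the brass lock button on the head's -x side: 13 mm wide (y), 26 mm high, standing 7 mm proud of the head, so the head is 37 mm across at the button. Pinched across gauge x, between the button and the plain +x face of the head, it goes in.
- lock_button (a joint): How far the button is pressed in, in m: 0 out (locked), about 0.007 flush with the head. It springs out (2 N to start, 7 N flush). While it is less than 0.0035 in, a tooth holds the arm at home; pressed farther, the arm slides.
- gauge_arm (a joint): How far the arm is drawn out, in m: 0 home, 0.11 fully out. A light spring (3 to 4.5 N) pulls it back whenever it is let go (with the button out its tooth then stops it about 9 mm short of home; squeeze again and carry on). The standing dog stops it at about 0.04.
- pointer_tip (a point): Tip of the thin brass pointer at the foot of the head on its +x side, 35 mm from the bar's middle line and 35 mm above the bench.
- rider (a joint): Where the brass rider stands on the scale, in m: the gauge_arm value at which the pointer is level with the rider's line. Differs from time to time; the rider slides by about 2 N.
- rider_mark (a point): The end, nearest the arm, of the line across the middle of the rider (a brass block 26 x 12 x 9 mm astride the scale, top 36 mm above the bench). Its axes are the gauge's.
- dog_top (a point): Middle of the top of the dog, an 18 x 18 mm wooden peg on the gauge's middle line at gauge y = +5 mm; at first its top stands 48 mm above the bench, 22 mm proud of the board.
- dog (a joint): How far the dog has been knocked down, in m: 0 standing, 0.022 flush with the board, 0.025 at its stop. It gives way at about 10 N (more when moved fast) and stays where it is left.
- mallet_handle (a point): Middle of the grip on the mallet's handle, 135 mm above the face. The mallet is a turned carver's mallet, 280 g, 165 mm tall, standing upright on the end of its head: head 52 mm across and 75 mm high, then a round handle 24 mm across, 90 mm long. z points up along the handle, from the face to the handle's end.
- mallet_face (a point): Centre of the flat end of the mallet's head, the end it stands on and strikes with.
- pin_tin: Bystander: open brass tin, 65 mm across, 28 mm high; origin under its middle.
- finger_plane_2: Bystander: small brass finger plane, 29 x 60 x 31 mm; origin under its middle.
- spool_clamp_1: Bystander: upright wooden spool clamp with a wing nut, 35 x 35 x 68 mm; origin under its middle.
Things that resemble listed ones, but are neither listed nor needed, are in the scene too. Of the things shaped like the part that bears mallet_handle, the wooden one is meant.

How it is judged (in metres and radians):
On the way, in this order (a step that is already met when the one before it is completed fails the run):
1. The dog is down (within 4 mm of flush) under the face of the upright mallet (value of joint dog above 0.018 m and horizontal distance between mallet_face and dog_top below 0.03 m and z of mallet_face in the frame of dog_top below 0.01 m and angle between mallet_handle's own z axis and vertical below 0.3 rad and value of joint gauge_arm below 0.01 m), for 0.04 s.
2. The mallet stands upright on the bench again, clear of the gauge (value of joint dog above 0.018 m and height (world z) of mallet_handle below 0.14 m and angle between mallet_handle's own z axis and vertical below 0.1 rad and horizontal distance between mallet_handle and dog_top above 0.08 m and contact force between the fingers and anything else below 0.5 N), for 0.2 s.
3. The button is squeezed in and the arm leaves home (value of joint lock_button above 0.003 m and value of joint gauge_arm above 0.01 m), for 0.1 s.
At the end, for the whole second after the job is handed in: The arm is held still by the gripper with the lock button squeezed in (at least 3 mm) and its pointer within 4 mm of the rider's line; the dog is within 4 mm of flush; the mallet stands upright on the bench, at least 80 mm from the dog (y of pointer_tip in the frame of rider_mark between -0.004 and 0.004 m and velocity of joint gauge_arm between -0.01 and 0.01 m/s and value of joint lock_button above 0.003 m and contact force between the fingers and anything else above 4 N and value of joint dog above 0.018 m and height (world z) of mallet_handle below 0.14 m and angle between mallet_handle's own z axis and vertical below 0.1 rad and horizontal distance between mallet_handle and dog_top above 0.08 m); the arm keeps its last pose, push and grip.
It fails at once if the rider is shifted by more than 4 mm (distance of rider_mark from where it was at the start of the episode above 0.004 m).
It fails at once if the tin is moved by more than 25 mm (distance of pin_tin from where it was at the start of the episode above 0.025 m).
It fails at once if the finger plane is moved by more than 25 mm (distance of finger_plane_2 from where it was at the start of the episode above 0.025 m).
It fails at once if the spool clamp is moved by more than 25 mm (distance of spool_clamp_1 from where it was at the start of the episode above 0.025 m).
It also fails if it takes over 51 s, if anything falls off the work surface, if the arm or the gripper's body presses on something with over 40 N, if the wrist force passes 120 N, or if a joint passes its speed limit or range.

## Working session

There is one attempt and no reset: what is moved stays moved. The work goes in short steps, Python scripts to look and compute and a tool call to move; the robot and the scene stay as the last step left them, time stands still between calls to the robot, and variables do not carry over. Pictures are saved under pics/ and viewed, and the job is handed in when it is done.

Besides the shell and the picture viewer there is one more tool, called after "Call:" as name(argument=value, ...) on one line, values as JSON. send_rows: Moves the arm, as the interface text tells. Its arguments: {"type":"object","properties":{"dp":{"type":"array"},"rot":{"type":"array"},"jaw":{"type":"number"},"force":{"type":"number"}},"required":["dp","rot"]}

```bash
mkdir -p pics; ls; cat > h.py <<'E'
import numpy as np,cv2
from bench import r,vision,job
def snap(n):
    s=vision.snapshot(n); np.savez('last_%s.npz'%n,**s); return s
def save(s,f,sc=1.5):
    im=cv2.cvtColor(s['pixels'],cv2.COLOR_RGB2BGR); cv2.imwrite('pics/'+f,cv2.resize(im,None,fx=sc,fy=sc,interpolation=cv2.INTER_CUBIC))
def pt(s,u,v,T=None):
    T=s['world_from_camera'] if T is None else T
    d=float(s['depth'][int(v),int(u)]); K=s['intrinsics']
    p=np.array([(u-K[0,2])/K[0,0]*d,(v-K[1,2])/K[1,1]*d,d,1]); return (T@p)[:3]
def ray(s,u,v,z,T=None):
    T=s['world_from_camera'] if T is None else T
    K=s['intrinsics']; d=T[:3,:3]@np.array([(u-K[0,2])/K[0,0],(v-K[1,2])/K[1,1],1]); o=T[:3,3]
    return o+d*(z-o[2])/d[2]
E
python3 - <<'E'
from h import *
print(r.sense())
for n in('side','top','wrist'):
    s=snap(n); save(s,n+'0.png'); print(n,s['intrinsics'].round(1).tolist(),s.get('world_from_camera',s.get('T_tool_cam')).round(3).tolist())
E
```

```text
pics
{'time': 0.0, 'joint_pos': array([ 5.88783685e+01,  7.51454210e+00,  8.53289762e+01,  1.86373709e-03,
        8.72613056e+01, -4.89268133e+00]), 'qd': array([ 0.10655074, -0.04925833, -0.03738854,  0.03776172,  0.01978489,
       -0.0808079 ]), 'joint_efforts': array([ 3.17658414e-03, -5.69415128e+01, -5.00544369e+01,  1.69812017e-05,
        1.52349402e-02, -3.95565462e-05]), 'tool_pos': array([264.87315622, 537.79309443, 244.25320988]), 'tcp_rot': array([-1.79989205e+02,  1.04283172e-01,  6.37709689e+01]), 'ft_force': array([ 0.15380192, -0.30228237, -0.2049005 ]), 'wrist_torque': array([-0.01552238, -0.04230464, -0.01015359]), 'finger_gap': 85.37747818268906}
side [[455.4, 0.0, 257.0], [0.0, 455.4, 187.4], [0.0, 0.0, 1.0]] [[-0.996, -0.049, 0.08, 438.863], [-0.091, 0.321, -0.943, 1434.285], [0.021, -0.946, -0.324, 632.576], [0.0, 0.0, 0.0, 1.0]]
top [[384.3, 0.0, 267.3], [0.0, 384.3, 194.6], [0.0, 0.0, 1.0]] [[-0.015, -0.997, 0.072, 492.76], [-1.0, 0.016, 0.02, -30.625], [-0.021, -0.071, -0.997, 1248.25], [0.0, 0.0, 0.0, 1.0]]
wrist [[278.8, 0.0, 256.6], [0.0, 278.8, 195.1], [0.0, 0.0, 1.0]] [[1.0, 0.0, -0.001, 0.824], [-0.0, 0.956, 0.295, -74.704], [0.001, -0.295, 0.956, -128.857], [0.0, 0.0, 0.0, 1.0]]
```

View pics/side0.png

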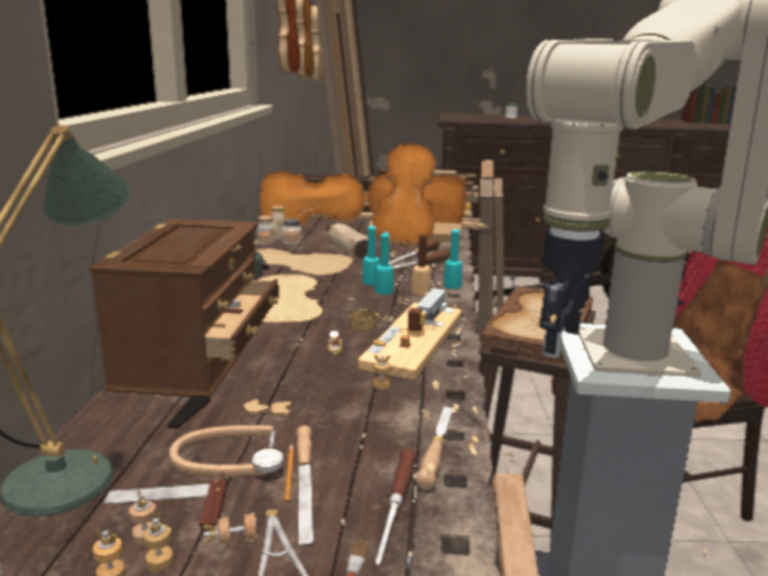

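View pics/top0.png

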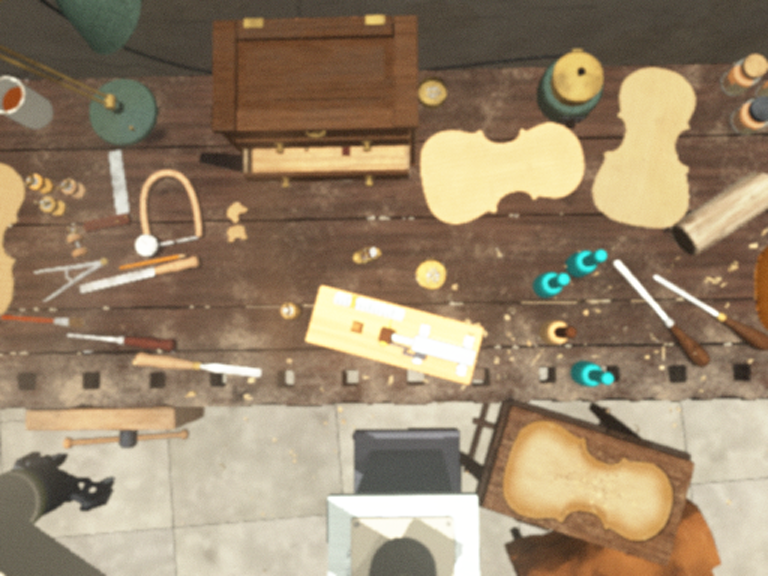

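View pics/wrist0.png

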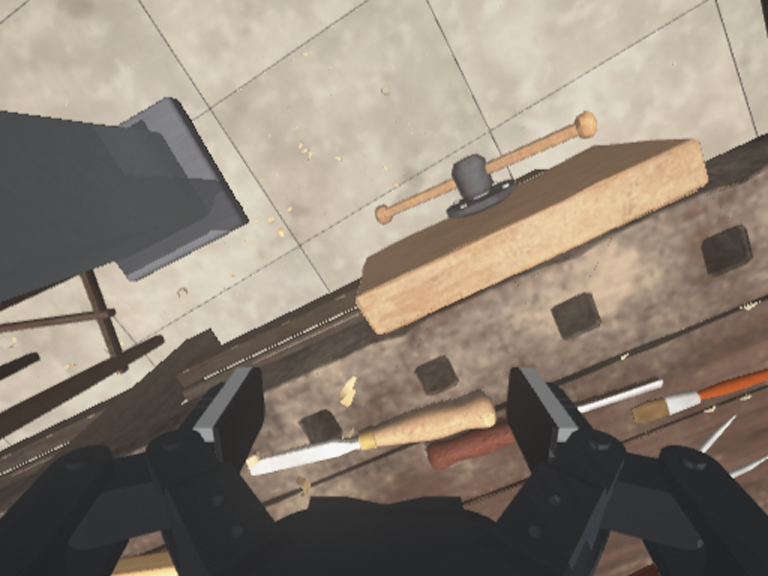

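```bash
python3 - <<'E'
from h import *
for n,(a,b,c,d) in {'top':(180,260,195,415),'side':(145,255,230,315)}.items():
    s=dict(np.load('last_%s.npz'%n)); im=cv2.cvtColor(s['pixels'],cv2.COLOR_RGB2BGR)[a:b,c:d]
    f=min(800/(d-c),600/(b-a)); cv2.imwrite('pics/%s_crop0.png'%n,cv2.resize(im,None,fx=f,fy=f,interpolation=cv2.INTER_CUBIC)); print(n,f)
s=dict(np.load('last_top.npz'))
for u,v in [(371,222),(376,222),(381,221),(258,222),(238,217),(300,236),(289,182),(193,206),(244,170),(213,193),(318,217)]: print(u,v,pt(s,u,v).round(1))
E
```

```text
top 3.6363636363636362
side 5.454545454545454
371 222 [ 488.8 -313.6  101.7]
376 222 [ 488.8 -313.6  158.6]
381 221 [ 491.4 -325.9  164.8]
258 222 [493.7  21.8  87.1]
238 217 [510.3  86.1  46. ]
300 236 [ 449.5 -104.7   73.5]
289 182 [622.1 -77.    3. ]
193 206 [546.6 226.2  51.6]
244 170 [661.   67.5  24.4]
213 193 [588.8 168.2  21.3]
318 217 [ 506.8 -166.2   22.9]
```

View pics/top_crop0.png

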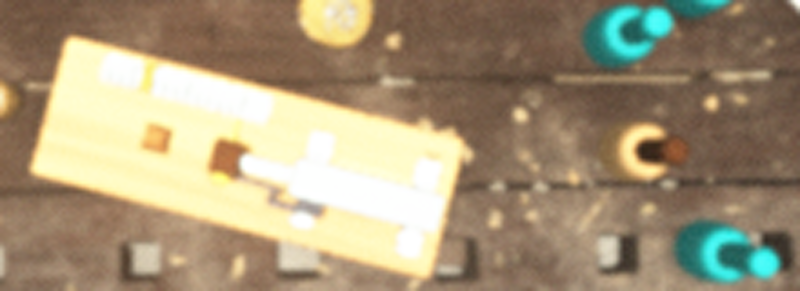

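View pics/side_crop0.png

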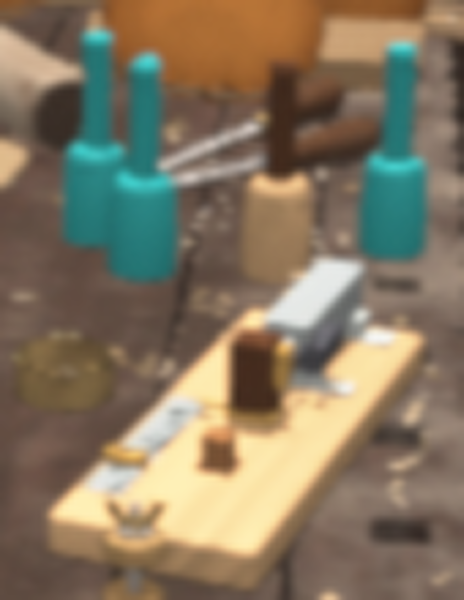

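```bash
python3 - <<'E'
from h import *
s=dict(np.load('last_top.npz')); K=s['intrinsics'];T=s['world_from_camera'];D=s['depth']
v,u=np.mgrid[0:384,0:512]; P=np.stack([(u-K[0,2])/K[0,0]*D,(v-K[1,2])/K[1,1]*D,D],-1)@T[:3,:3].T+T[:3,3]
np.save('P.npy',P)
px=s['pixels'].astype(int)
reg=(u>200)&(u<325)&(v>185)&(v<260)
m=reg&(P[...,2]>14)&(P[...,2]<120)
n,l,st,c=cv2.connectedComponentsWithStats(m.astype(np.uint8)); print(st[1:])
k=1+np.argmax(st[1:,4]); Q=P[l==k]
# project onto z=26 by ray for board pixels
b=(l==k)&(P[...,2]<34)
pts=np.array([ray(s,uu,vv,26)[:2] for vv,uu in zip(*np.where(b))])
R=cv2.minAreaRect(pts.astype(np.float32)); print(R, cv2.boxPoints(R))
print('board z',np.median(P[b][:,2]))
# mallet handle
m=(u>360)&(u<395)&(v>212)&(v<232)
for lo,hi in((155,175),(60,110)):
    q=P[m&(P[...,2]>lo)&(P[...,2]<hi)]; print(lo,len(q),q.mean(0),q.min(0),q.max(0))
# dog
m=(abs(u-238)<8)&(abs(v-218)<8); q=P[m&(P[...,2]>40)&(P[...,2]<55)]; print('dog',len(q),q.mean(0))
m=(abs(u-258)<10)&(abs(v-223)<10); q=P[m&(P[...,2]>79)&(P[...,2]<95)]; print('head',len(q),q.mean(0),q.min(0),q.max(0))
m=(u>258)&(u<325)&(v>210)&(v<260); q=P[m&(P[...,2]>68)&(P[...,2]<78)]; print('sleeve',len(q),q.mean(0),cv2.minAreaRect(q[:,:2].astype(np.float32)))
E
```

```text
[[ 278  186    1    1    1]
 [ 296  187    1    1    1]
 [ 279  188    5    4    5]
 [ 204  190  119   66 4444]
 [ 292  191    1    1    1]
 [ 302  191    1    2    2]
 [ 304  190    1    1    1]
 [ 285  192    5    1    5]
 [ 242  251    4    1    4]
 [ 259  256    1    1    1]]
((495.0314636230469, 8.252593994140625), (359.6864013671875, 131.18179321289062), 74.39630126953125) [[ 383.48334 -147.31975]
 [ 509.83044 -182.6053 ]
 [ 606.5796   163.82494]
 [ 480.23248  199.11049]]
board z 26.011334591279365
155 61 [ 491.4598712  -323.63575849  162.95469205] [ 480.2045715  -334.78295635  155.39261316] [ 502.74105784 -313.5511141   169.44265698]
60 146 [ 491.32744817 -317.21226072   74.82556651] [ 470.33992985 -342.03491402   60.36687849] [ 513.2507053  -301.47970772  109.02306487]
dog 33 [508.55659149  87.76034815  48.11619816]
head 91 [489.45118042  25.56176396  84.61638486] [469.63445587  12.56899737  79.19533548] [505.95254806  40.23841952  90.51433856]
sleeve 444 [458.34756178 -87.5620928   73.50094985] ((458.5396728515625, -67.7582778930664), (171.66067504882812, 44.260169982910156), 75.46748352050781)
```

Call:
send_rows(dp=[[20, -45, 1], [45, -95, 2], [70, -145, 3], [95, -195, 4], [118, -244, 6]], rot=[[0, 0, -0.12], [0, 0, -0.26], [0, 0, -0.4], [0, 0, -0.55], [0, 0, -0.69]])

```text
time: 0.78
tool_pos: [383.5, 292.5, 251.0]
tcp_rot: [180.0, 0.0, 24.0]
ft_force: [0.9, 0.6, 0.8]
finger_gap: 85.6
```

Call:
send_rows(dp=[[23, -50, 0], [47, -100, 0], [70, -150, 0], [94, -200, 0], [117, -244, 0]], rot=[[0, 0, -0.14], [0, 0, -0.28], [0, 0, -0.42], [0, 0, -0.56], [0, 0, -0.696]])

```text
time: 1.4
tool_pos: [500.6, 48.3, 251.2]
tcp_rot: [-180.0, -0.0, -15.9]
ft_force: [1.5, 0.0, -0.5]
finger_gap: 85.4
```

Call:
send_rows(dp=[[0, 0, 0]], rot=[[0, 0, 0]])

```text
time: 1.52
tool_pos: [500.9, 47.2, 250.8]
tcp_rot: [179.9, 0.0, -16.0]
ft_force: [-0.2, 0.6, -0.5]
finger_gap: 85.2
```

```bash
cat >> h.py <<'E'
from scipy.spatial.transform import Rotation as Ro
def wsnap(name=None):
    st=r.sense(); s=snap('wrist'); X=np.eye(4); X[:3,:3]=Ro.from_euler('xyz',st['tcp_rot'],degrees=True).as_matrix(); X[:3,3]=st['tool_pos']
    s['world_from_camera']=X@s['T_tool_cam']; np.savez('last_wrist.npz',**s)
    if name: save(s,name)
    return st,s
def cloud(s):
    K=s['intrinsics'];T=s['world_from_camera'];D=s['depth']
    v,u=np.mgrid[0:384,0:512]; return np.stack([(u-K[0,2])/K[0,0]*D,(v-K[1,2])/K[1,1]*D,D],-1)@T[:3,:3].T+T[:3,3]
E
python3 - <<'E'
from h import *
st,s=wsnap('w1.png'); print(st['time'],st['tool_pos'],st['tcp_rot'],st['ft_force'])
E
```

```text
1.525 [500.92650216  47.15322388 250.83994759] [ 1.79948583e+02  2.18148317e-02 -1.59923406e+01] [-0.18433368  0.60442618 -0.46420617]
```

View pics/w1.png

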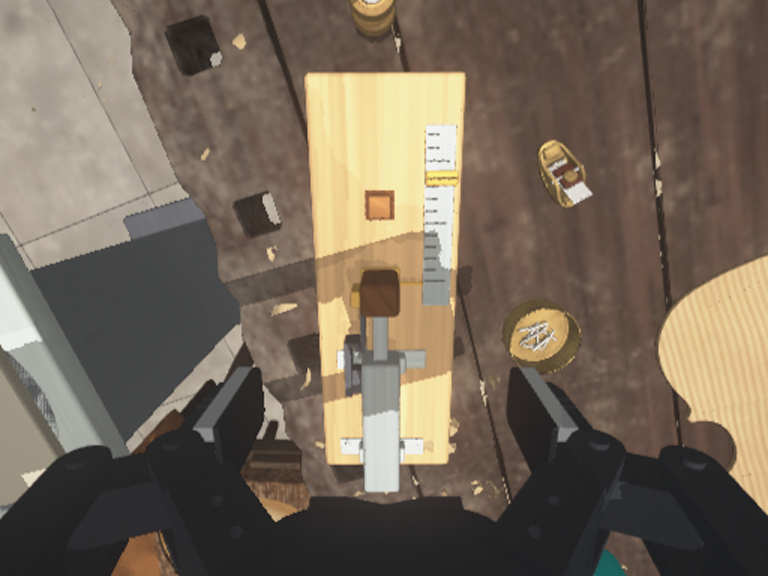

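```bash
python3 - <<'E'
from h import *
s=dict(np.load('last_wrist.npz')); P=cloud(s); px=s['pixels']
im=cv2.cvtColor(px[40:215,200:325],cv2.COLOR_RGB2BGR); cv2.imwrite('pics/w1crop.png',cv2.resize(im[:, :],None,fx=3.4,fy=3.4,interpolation=cv2.INTER_CUBIC))
for c,z in (((305,73),26),((465,72),26),((447,462),26),((327,464),26),((380,205),48),((380,292),86),((441,178),36)):
    u,v=c[0]/1.5,c[1]/1.5; print(c,ray(s,u,v,z).round(1),P[int(v),int(u)].round(1))
v,u=np.mgrid[0:384,0:512]
b=(u>195)&(u<318)&(v>40)&(v<315)&(P[...,2]>18)&(P[...,2]<32)
R=cv2.minAreaRect(P[b][:,:2].astype(np.float32)); print(R)
c,sz,a=R
for (cu,cv_),lo,hi in(((253,136),42,55),((253,194),80,92),((294,118),31,42)):
    m=(abs(u-cu)<18)&(abs(v-cv_)<25)&(P[...,2]>lo)&(P[...,2]<hi); q=P[m]; print(len(q),q.mean(0).round(1),cv2.minAreaRect(q[:,:2].astype(np.float32)))
E
```

```text
(305, 73) [481.8 199.8  26. ] [478.5 206.6  -0.5]
(465, 72) [599.  166.9  26. ] [604.2 170.1   1.8]
(447, 462) [ 503.  -175.2   26. ] [ 501.6 -196.1    1. ]
(327, 464) [ 385.3 -144.2   26. ] [ 384.9 -144.9   24.3]
(380, 205) [510.   91.1  48. ] [509.9  92.1  49.2]
(380, 292) [493.9  34.1  86. ] [493.8  35.1  86.5]
(441, 178) [561.9  97.   36. ] [562.   97.7  36.1]
((495.19781494140625, 10.3385009765625), (359.7883605957031, 132.8169708251953), 74.39374542236328)
247 [508.5  89.5  48.1] ((508.4064025878906, 89.19645690917969), (17.632110595703125, 17.802675247192383), 73.36104583740234)
623 [490.2  28.5  85.5] ((488.6966857910156, 28.134838104248047), (25.276763916015625, 32.85501480102539), 74.25324249267578)
217 [562.3  97.1  36.1] ((562.60986328125, 96.91069030761719), (10.424638748168945, 25.526819229125977), 74.11099243164062)
```

View pics/w1crop.png

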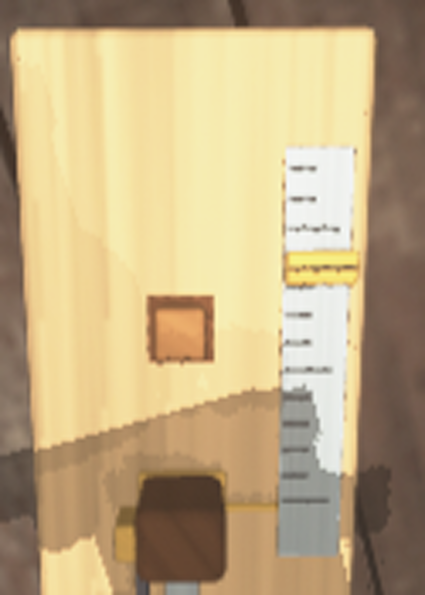

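Call:
send_rows(dp=[[-2, -45, 0], [-4, -100, 0], [-6, -155, 0], [-8, -210, 0], [-10, -260, 0]], rot=[[0, 0, 0], [0, 0, 0], [0, 0, 0], [0, 0, 0], [0, 0, 0]])

```text
time: 2.2
tool_pos: [490.1, -210.1, 251.3]
tcp_rot: [-180.0, -0.0, -15.5]
ft_force: [0.2, 0.6, -0.1]
finger_gap: 85.6
```

Call:
send_rows(dp=[[0, -40, 0], [0, -65, 0], [0, -65, 0]], rot=[[0, 0, 0], [0, 0, 0], [0, 0, 0]])

```text
time: 2.58
tool_pos: [490.1, -274.9, 250.9]
tcp_rot: [-180.0, 0.0, -15.6]
ft_force: [-0.2, 0.6, -0.3]
finger_gap: 85.6
```

```bash
python3 - <<'E'
from h import *
st,s=wsnap('w2.png'); print(st['time'],st['tool_pos'],st['tcp_rot'],st['ft_force'])
P=cloud(s); v,u=np.mgrid[0:384,0:512]
m=((P[...,2]>150)&(P[...,2]<175)&(v<330)).astype(np.uint8)
n,l,stt,c=cv2.connectedComponentsWithStats(m)
for k in range(1,n):
    if stt[k,4]>40: q=P[l==k]; print(stt[k],P[l==k].mean(0).round(1),np.median(q[:,2]),cv2.minEnclosingCircle(q[q[:,2]>160][:,:2].astype(np.float32)),s['pixels'][l==k].mean(0))
E
```

```text
2.575 [ 490.09142736 -274.9244694   250.86374387] [-1.79976678e+02  4.28165288e-02 -1.56464306e+01] [-0.22622901  0.60283396 -0.34598376]
[366 199  32  30 731] [ 589.  -310.4  162. ] 163.8960536058964 ((590.8147583007812, -313.5726013183594), 11.707319259643555) [ 55.83584131 182.94528044 179.10533516]
[259 238  28  29 625] [ 492.1 -320.3  162.2] 164.06812408492195 ((491.7251281738281, -323.3956298828125), 11.728452682495117) [81.2816 58.1472 44.0976]
[424 258  33  29 718] [ 632.  -380.9  161. ] 162.37286120787604 ((633.9339599609375, -383.6070861816406), 11.194034576416016) [ 55.26183844 168.96796657 164.62952646]
[192 316  25  14 281] [ 408.5 -379.8  158.1] 158.59609920869852 ((407.35504150390625, -382.79620361328125), 10.05162525177002) [ 46.7366548  134.89679715 131.37366548]
```

View pics/w2.png

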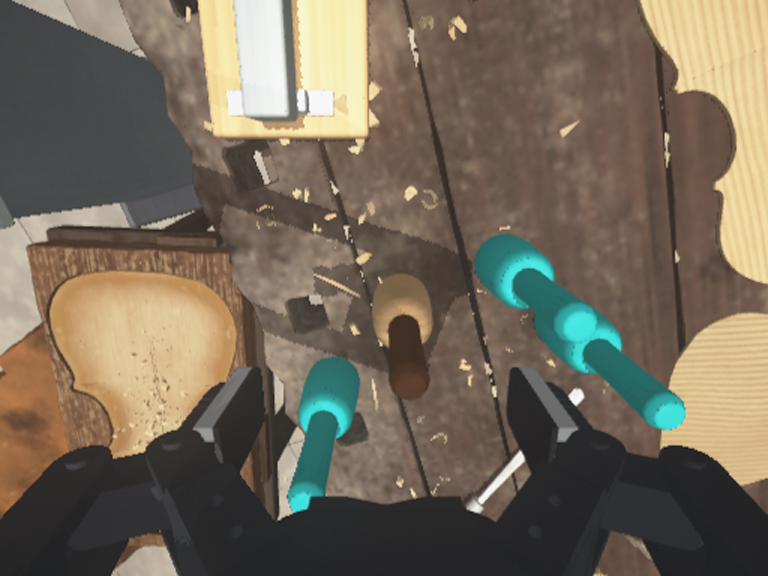

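Call:
send_rows(dp=[[1, -24, 0], [1.6, -48.5, 0], [1.6, -48.5, -30], [1.6, -48.5, -75], [1.6, -48.5, -115]], rot=[[0, 0, 0], [0, 0, 0], [0, 0, 0], [0, 0, 0], [0, 0, 0]])

```text
time: 3.25
tool_pos: [492.0, -322.9, 135.0]
tcp_rot: [180.0, -0.0, -15.6]
ft_force: [0.2, -0.0, -0.7]
finger_gap: 85.7
```

Call:
send_rows(dp=[[0, 0, -4], [0, 0, -4], [0, 0, -4], [0, 0, -4], [0, 0, -4]], rot=[[0, 0, 0], [0, 0, 0], [0, 0, 0], [0, 0, 0], [0, 0, 0]], jaw=15, force=60)

```text
time: 3.88
tool_pos: [492.6, -324.1, 134.9]
tcp_rot: [179.9, -0.2, -15.6]
ft_force: [-3.0, 0.6, 6.1]
finger_gap: 22.8
```

Call:
send_rows(dp=[[0, 0, 0], [0, 0, 0], [0, 0, 0]], rot=[[0, 0, 0], [0, 0, 0], [0, 0, 0]])

```text
time: 4.25
tool_pos: [492.6, -324.1, 134.9]
tcp_rot: [179.9, -0.2, -15.6]
ft_force: [-3.2, 1.3, 6.0]
finger_gap: 22.7
```

Call:
send_rows(dp=[[0, 0, 15], [0, 5, 50], [0, 30, 90], [0, 75, 115], [2, 130, 120]], rot=[[0, 0, 0], [0, 0, 0], [0, 0, 0], [0, 0, 0], [0, 0, 0]])

```text
time: 4.88
tool_pos: [494.9, -193.3, 256.6]
tcp_rot: [179.9, -0.3, -15.7]
ft_force: [1.2, -0.1, -2.8]
finger_gap: 22.6
```

Call:
send_rows(dp=[[2, 50, 0], [4, 100, 0], [6, 150, 0], [8, 195, 0], [10, 235, 0]], rot=[[0, 0, 0], [0, 0, 0], [0, 0, 0], [0, 0, 0], [0, 0, 0]])

```text
time: 5.5
tool_pos: [503.8, 43.5, 253.8]
tcp_rot: [-180.0, -0.1, -15.6]
ft_force: [0.2, -0.6, -2.1]
finger_gap: 22.8
```

Call:
send_rows(dp=[[2, 30, 0], [3, 44, 0], [3, 44, 0]], rot=[[0, 0, 0], [0, 0, 0], [0, 0, 0]])

```text
time: 5.88
tool_pos: [506.9, 86.0, 252.9]
tcp_rot: [-180.0, -0.0, -15.6]
ft_force: [0.2, -0.1, -2.2]
finger_gap: 22.7
```

```bash
python3 - <<'E'
from h import *
st,s=wsnap('w3.png'); print(st['time'],st['tool_pos'],st['tcp_rot'],st['ft_force'],st['finger_gap'])
t=snap('side')
im=cv2.cvtColor(t['pixels'][60:290,200:400],cv2.COLOR_RGB2BGR); cv2.imwrite('pics/s3.png',cv2.resize(im,None,fx=2.6,fy=2.6,interpolation=cv2.INTER_CUBIC))
E
```

```text
5.875 [506.88105133  86.04850344 252.94251379] [-1.79999198e+02 -4.10406808e-02 -1.55672090e+01] [ 0.18028249 -0.07575222 -2.24933402] 22.725356655624037
```

View pics/w3.png

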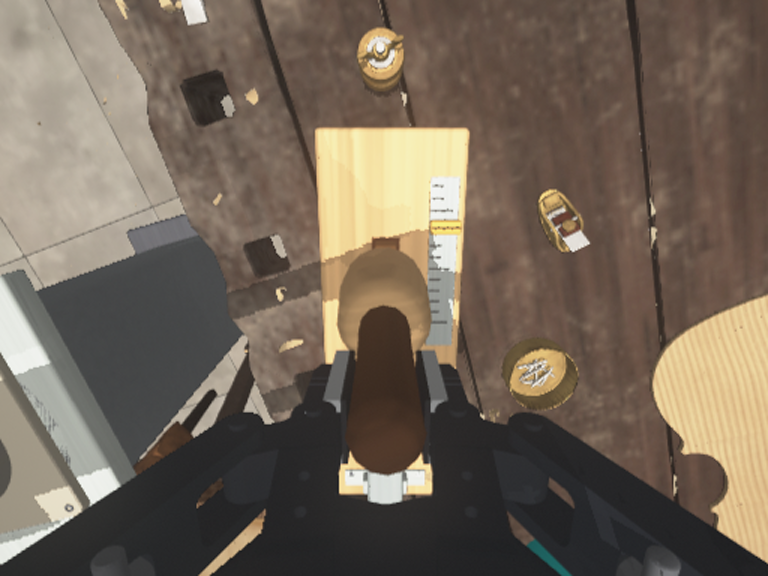

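View pics/s3.png

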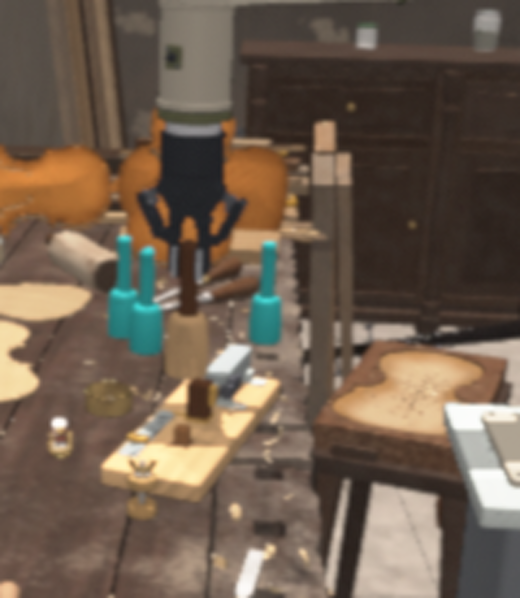

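Call:
send_rows(dp=[[1, 2, -20], [1.5, 3, -45], [1.5, 3, -60], [1.5, 3, -68], [1.5, 3, -75]], rot=[[0, 0, 0], [0, 0, 0], [0, 0, 0], [0, 0, 0], [0, 0, 0]])

```text
time: 6.6
tool_pos: [508.3, 88.6, 178.1]
tcp_rot: [-180.0, 0.0, -15.7]
ft_force: [-5.5, -0.7, 8.5]
finger_gap: 23.0
```

Call:
send_rows(dp=[[0, 0, -4], [0, 0, -8], [0, 0, -12], [0, 0, -16], [0, 0, -16]], rot=[[0, 0, 0], [0, 0, 0], [0, 0, 0], [0, 0, 0], [0, 0, 0]])

```text
time: 7.22
tool_pos: [508.7, 88.6, 162.3]
tcp_rot: [-180.0, -0.1, -15.6]
ft_force: [-1.8, -0.3, 1.7]
finger_gap: 22.5
```

Call:
send_rows(dp=[[0, 0, -2], [0, 0, -3], [0, 0, -4], [0, 0, -4]], rot=[[0, 0, 0], [0, 0, 0], [0, 0, 0], [0, 0, 0]])

```text
time: 7.72
tool_pos: [509.5, 89.0, 160.9]
tcp_rot: [-179.9, -0.2, -15.6]
ft_force: [-9.2, 0.1, 20.1]
finger_gap: 22.2
```

Call:
send_rows(dp=[[0, 0, 25], [0, 0, 70], [-2, -15, 97], [-4, -60, 97], [-5, -110, 97]], rot=[[0, 0, 0], [0, 0, 0], [0, 0, 0], [0, 0, 0], [0, 0, 0]])

```text
time: 8.35
tool_pos: [503.8, -22.1, 255.2]
tcp_rot: [-180.0, -0.1, -15.5]
ft_force: [1.2, 0.6, -2.9]
finger_gap: 22.5
```

Call:
send_rows(dp=[[-2, -50, 0], [-4, -100, 0], [-6, -150, 0], [-8, -200, 0], [-10, -240, 0]], rot=[[0, 0, 0], [0, 0, 0], [0, 0, 0], [0, 0, 0], [0, 0, 0]])

```text
time: 8.98
tool_pos: [493.1, -263.6, 254.4]
tcp_rot: [180.0, -0.1, -15.7]
ft_force: [0.6, 0.3, -3.1]
finger_gap: 22.9
```

Call:
send_rows(dp=[[-2, -28, -15], [-2, -38, -45], [-2, -38, -80], [-2, -38, -100], [-2, -38, -108]], rot=[[0, 0, 0], [0, 0, 0], [0, 0, 0], [0, 0, 0], [0, 0, 0]])

```text
time: 9.6
tool_pos: [490.8, -298.8, 145.0]
tcp_rot: [-180.0, 0.1, -15.6]
ft_force: [-0.0, -0.1, -3.4]
finger_gap: 22.5
```

```bash
python3 - <<'E'
from h import *
st,s=wsnap('w4.png'); print(st['time'],st['tool_pos'],st['tcp_rot'],st['ft_force'],st['finger_gap'])
t=snap('side')
im=cv2.cvtColor(t['pixels'][100:290,200:350],cv2.COLOR_RGB2BGR); cv2.imwrite('pics/s4.png',cv2.resize(im,None,fx=3.1,fy=3.1,interpolation=cv2.INTER_CUBIC))
E
```

```text
9.6 [ 490.83880679 -298.83717095  145.02482171] [-1.79965051e+02  9.37754685e-02 -1.56333461e+01] [-0.03972467 -0.07865153 -3.35759494] 22.52553061003314
```

View pics/w4.png

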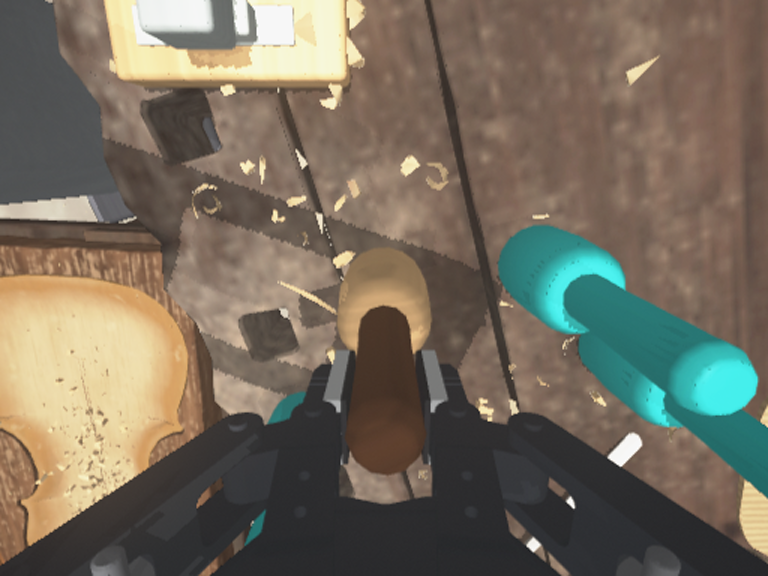

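View pics/s4.png

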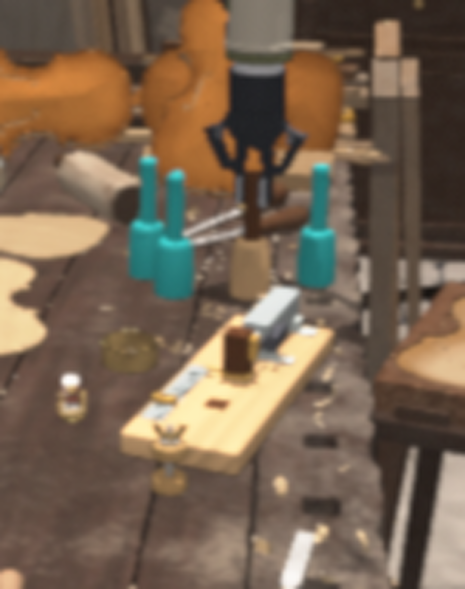

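Call:
send_rows(dp=[[0, 0, -4], [0, 0, -7], [0, 0, -10], [0, 0, -10]], rot=[[0, 0, 0], [0, 0, 0], [0, 0, 0], [0, 0, 0]])

```text
time: 10.2
tool_pos: [491.2, -299.2, 136.1]
tcp_rot: [-180.0, 0.0, -15.6]
ft_force: [-0.0, 0.5, -2.9]
finger_gap: 22.6
```

Call:
send_rows(dp=[[0, 0, -1], [0, 0, -2], [0, 0, -3], [0, 0, -3]], rot=[[0, 0, 0], [0, 0, 0], [0, 0, 0], [0, 0, 0]])

```text
time: 10.7
tool_pos: [491.7, -299.6, 134.9]
tcp_rot: [180.0, -0.1, -15.6]
ft_force: [-3.7, 2.1, 7.7]
finger_gap: 22.4
```

Call:
send_rows(dp=[[0, 0, 1], [0, 0, 1], [0, 0, 1], [0, 0, 1], [0, 0, 1]], rot=[[0, 0, 0], [0, 0, 0], [0, 0, 0], [0, 0, 0], [0, 0, 0]], jaw=80)

```text
time: 11.32
tool_pos: [491.2, -299.2, 134.2]
tcp_rot: [-180.0, 0.0, -15.6]
ft_force: [-0.9, -0.3, 0.2]
finger_gap: 80.3
```

Call:
send_rows(dp=[[0, 0, 0], [0, 0, 0], [0, 0, 15], [0, 0, 50], [0, 0, 90]], rot=[[0, 0, 0], [0, 0, 0], [0, 0, 0], [0, 0, 0], [0, 0, 0]])

```text
time: 11.95
tool_pos: [491.0, -299.1, 225.8]
tcp_rot: [-180.0, 0.0, -15.6]
ft_force: [0.2, 0.1, -0.4]
finger_gap: 80.0
```

Call:
send_rows(dp=[[0, 20, 20], [0, 40, 35], [0, 40, 35], [0, 40, 35]], rot=[[0, 0, 0], [0, 0, 0], [0, 0, 0], [0, 0, 0]])

```text
time: 12.45
tool_pos: [490.9, -258.4, 258.0]
tcp_rot: [-180.0, 0.1, -15.6]
ft_force: [0.6, -0.0, 0.2]
finger_gap: 80.0
```

```bash
python3 - <<'E'
from h import *
st,s=wsnap('w5.png'); print(st['time'],st['tool_pos'],st['tcp_rot'],st['ft_force'],st['finger_gap'])
P=cloud(s); v,u=np.mgrid[0:384,0:512]
m=(P[...,2]>158)&(P[...,2]<175)&(v<330)&(s['pixels'][...,1]<90); q=P[m]; print(len(q),cv2.minEnclosingCircle(q[:,:2].astype(np.float32)),np.median(q[:,2]))
E
```

```text
12.45 [ 490.88175683 -258.42325835  257.99115337] [-1.79978925e+02  1.03640158e-01 -1.55839710e+01] [ 0.56010398 -0.03231281  0.22666386] 80.01375064320796
509 ((491.399658203125, -299.5193176269531), 12.088860511779785) 164.6076966638948
```

View pics/w5.png

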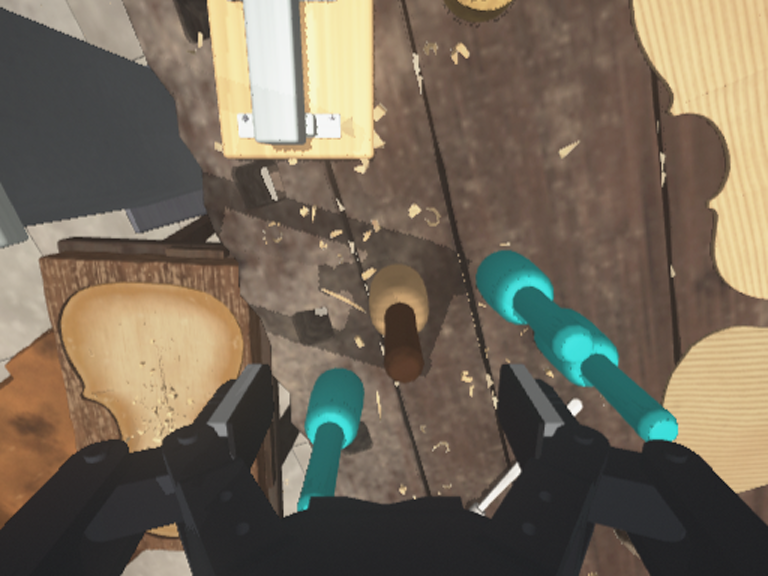

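Call:
send_rows(dp=[[0, 45, 0], [0, 100, 0], [0, 155, 0], [0, 210, -20], [0, 260, -40]], rot=[[0, 0, 0], [0, 0, 0], [0, 0, 0], [0, 0, 0], [0, 0, 0]], jaw=70)

```text
time: 13.12
tool_pos: [490.7, 2.2, 217.9]
tcp_rot: [180.0, 0.1, -15.7]
ft_force: [0.6, -0.9, -0.2]
finger_gap: 70.3
```

Call:
send_rows(dp=[[0, 20, -30], [0, 25, -50], [0, 25, -50]], rot=[[0, 0, 0], [0, 0, 0], [0, 0, 0]])

```text
time: 13.5
tool_pos: [489.2, 26.0, 166.3]
tcp_rot: [179.9, 0.3, -15.6]
ft_force: [0.2, 0.1, -0.4]
finger_gap: 70.3
```

```bash
python3 - <<'E'
from h import *
st,s=wsnap('w6.png'); print(st['time'],st['tool_pos'],st['tcp_rot'],st['ft_force'],st['finger_gap'])
P=cloud(s); v,u=np.mgrid[0:384,0:512]
for lo,hi in((83,90),(34,38)):
  m=((P[...,2]>lo)&(P[...,2]<hi)&(v<330)).astype(np.uint8)
  n,l,stt,c=cv2.connectedComponentsWithStats(m)
  for k in range(1,n):
    if stt[k,4]>100: q=P[l==k]; print(lo,stt[k],q.mean(0).round(1),cv2.minAreaRect(q[:,:2].astype(np.float32)))
E
```

```text
13.5 [489.24932389  26.01132489 166.3340196 ] [179.92264593   0.32047642 -15.60741573] [ 0.20915573  0.06805139 -0.39329845] 70.25012928139682
83 [ 240  190   37   31 1069] [491.4  28.1  85.9] ((491.11083984375, 27.65351104736328), (25.202848434448242, 29.252214431762695), 74.34855651855469)
34 [301  88  30  14 401] [562.1  96.9  36.2] ((562.51025390625, 96.79548645019531), (10.82282543182373, 25.793519973754883), 74.49091339111328)
```

View pics/w6.png

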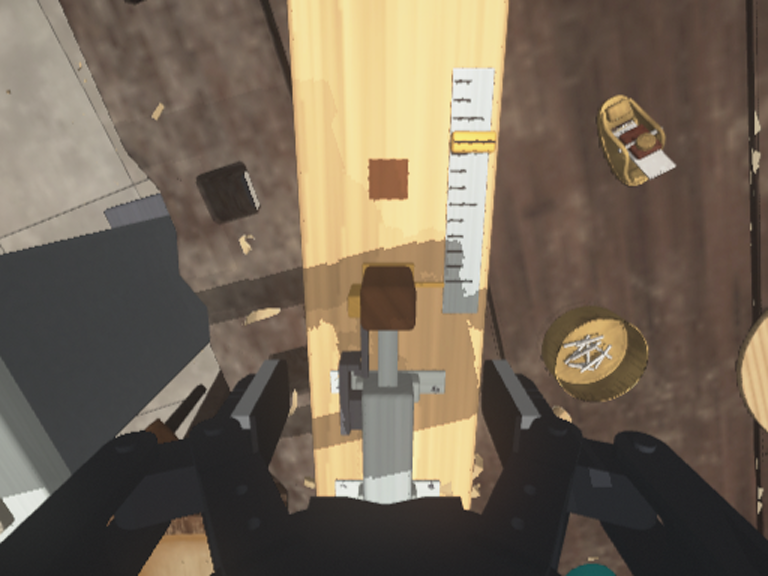

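Call:
send_rows(dp=[[1, 1, -15], [1.5, 1.5, -45], [1.5, 1.5, -75], [1.5, 1.5, -95], [1.5, 1.5, -102]], rot=[[0, 0, 0], [0, 0, 0], [0, 0, 0], [0, 0, 0], [0, 0, 0]])

```text
time: 14.18
tool_pos: [492.0, 26.8, 65.9]
tcp_rot: [180.0, 0.1, -15.7]
ft_force: [-0.4, -0.5, -0.1]
finger_gap: 69.8
```

Call:
send_rows(dp=[[0, 0, 0], [0, 0, 0], [0, 0, 0], [0, 0, 0], [0, 0, 0]], rot=[[0, 0, 0], [0, 0, 0], [0, 0, 0], [0, 0, 0], [0, 0, 0]], jaw=25, force=40)

```text
time: 14.8
tool_pos: [490.8, 27.9, 68.2]
tcp_rot: [180.0, 0.3, -15.6]
ft_force: [-17.8, 3.2, 15.4]
finger_gap: 29.8
```

Call:
send_rows(dp=[[-0.8, 0.2, 1.5], [-1.5, 0.4, 2.5], [-1.5, 0.4, 2.5]], rot=[[0, 0, 0], [0, 0, 0], [0, 0, 0]])

```text
time: 15.18
tool_pos: [490.6, 27.9, 68.4]
tcp_rot: [-180.0, 0.1, -15.6]
ft_force: [6.5, 2.2, -19.0]
finger_gap: 29.4
```

Call:
send_rows(dp=[[0.4, 0, -1.3], [1.7, 4.8, -1.3], [4.4, 14.4, -1.3], [7.1, 24, -1.3], [9.8, 33.7, -1.3]], rot=[[0, 0, 0], [0, 0, 0], [0, 0, 0], [0, 0, 0], [0, 0, 0]])

```text
time: 15.8
tool_pos: [500.0, 61.0, 68.3]
tcp_rot: [179.9, 0.1, -15.6]
ft_force: [-5.8, -3.5, -4.3]
finger_gap: 29.6
```

Call:
send_rows(dp=[[2.4, 8.6, 0], [4.8, 17.3, 0], [7.3, 26, 0], [8.1, 28.9, 0], [8.1, 28.9, 0]], rot=[[0, 0, 0], [0, 0, 0], [0, 0, 0], [0, 0, 0], [0, 0, 0]])

```text
time: 16.42
tool_pos: [508.2, 90.0, 68.3]
tcp_rot: [179.9, 0.1, -15.6]
ft_force: [-5.4, -1.9, -3.0]
finger_gap: 29.5
```

```bash
python3 - <<'E'
from h import *
st,s=wsnap('w7.png'); print(st['time'],st['tool_pos'],st['tcp_rot'],st['ft_force'],st['finger_gap'])
snap('side'); t=snap('top')
im=cv2.cvtColor(s['pixels'][60:260,200:400],cv2.COLOR_RGB2BGR); cv2.imwrite('pics/w7c.png',cv2.resize(im,None,fx=3,fy=3,interpolation=cv2.INTER_CUBIC))
im=cv2.cvtColor(t['pixels'][180:265,195:330],cv2.COLOR_RGB2BGR); cv2.imwrite('pics/t7c.png',cv2.resize(im,None,fx=5,fy=5,interpolation=cv2.INTER_CUBIC))
E
```

```text
16.425 [508.19093905  90.00377479  68.33184148] [ 1.79917913e+02  1.23937014e-01 -1.56280270e+01] [-5.43315734 -1.87046021 -3.04028203] 29.518534477716013
```

View pics/w7c.png

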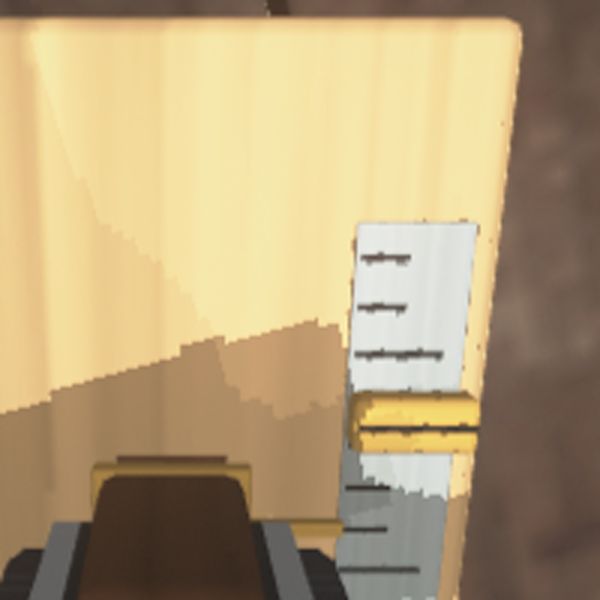

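View pics/t7c.png

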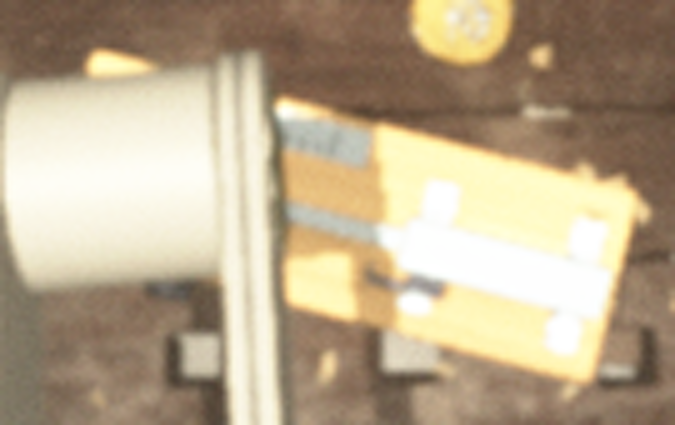

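```bash
python3 - <<'E'
from h import *
s=dict(np.load('last_wrist.npz')); y=np.array([np.sin(np.radians(15.6)),np.cos(np.radians(15.6))]);x=np.array([y[1],-y[0]])
a=ray(s,200+341/3,60+526/3,35); b=ray(s,200+358/3,60+428.5/3,36); d=(b-a)[:2]; print(a,b,d@y,d@x)
h=ray(s,200+418/3,60+428.5/3,36);print((h-a)[:2]@y)
P=cloud(s);m=(P[...,2]>34)&(P[...,2]<38); v,u=np.mgrid[0:384,0:512]; m&=(u>315)&(u<362)&(v>185)&(v<212); q=P[m]; print(q.mean(0), cv2.minAreaRect(q[:,:2].astype(np.float32)))
E
```

```text
[543.58484957  79.15062572  35.        ] [551.40760517 100.03404556  36.        ] 22.21782228978763 1.9186198464778754
22.227924523598478
[562.3783842   97.90071452  36.14779492] ((562.4819946289062, 97.60774230957031), (11.49433422088623, 25.87459373474121), 74.70318603515625)
```

Call:
send_rows(dp=[[1.3, 4.8, 0], [3.2, 11.6, 0], [4.8, 17.3, 0], [5.1, 18.3, 0], [5.1, 18.3, 0]], rot=[[0, 0, 0], [0, 0, 0], [0, 0, 0], [0, 0, 0], [0, 0, 0]])

```text
time: 17.2
tool_pos: [513.2, 108.1, 68.3]
tcp_rot: [179.9, 0.1, -15.6]
ft_force: [-5.6, -2.3, -3.9]
finger_gap: 29.1
```

```bash
python3 - <<'E'
from h import *
st,s=wsnap('w8.png'); print(st['time'],st['tool_pos'],st['tcp_rot'],st['ft_force'],st['finger_gap'])
im=cv2.cvtColor(s['pixels'][140:260,260:380],cv2.COLOR_RGB2BGR); cv2.imwrite('pics/w8c.png',cv2.resize(im,None,fx=5,fy=5,interpolation=cv2.INTER_CUBIC))
E
```

```text
17.2 [513.245679   108.10211189  68.30900239] [ 1.79907823e+02  1.24659841e-01 -1.56360108e+01] [-5.60483719 -2.32511772 -3.93044502] 29.118431622476926
```

View pics/w8c.png

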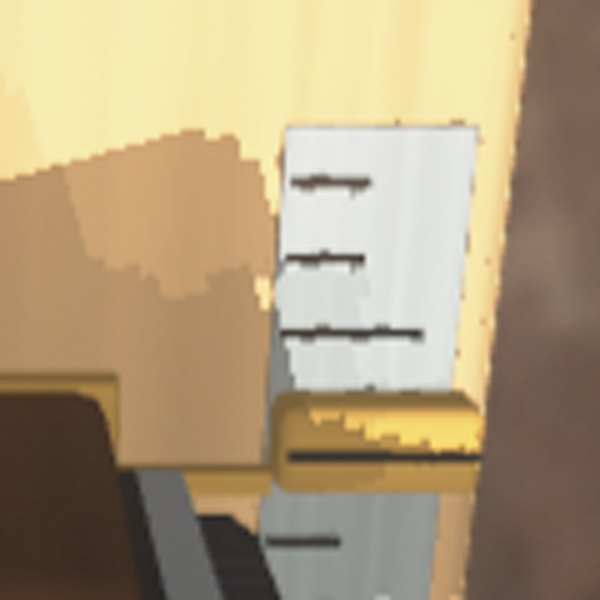

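```bash
python3 - <<'E'
from h import *
s=dict(np.load('last_wrist.npz')); y=np.array([np.sin(np.radians(15.6)),np.cos(np.radians(15.6))]);x=np.array([y[1],-y[0]])
for pv in (468,479,490):
  a=ray(s,260+270/5,140+pv/5,35); b=ray(s,260+289/5,140+457/5,36); d=(b-a)[:2]; print(pv,d@y,d@x)
P=cloud(s); y2=P[...,:2]@y
for uu in (300,306,310): print([(int(vv),P[vv,uu].round(1).tolist(),round(float(y2[vv,uu]),1)) for vv in range(230,242,2)])
E
```

```text
468 1.9895697621130624 2.079019316782309
479 3.5241113596542446 1.9858543502275812
490 5.066577018605182 1.8922082986911757
[(230, [541.4, 99.2, 26.7], 241.1), (232, [541.1, 98.0, 27.1], 239.9), (234, [540.4, 101.5, 37.1], 243.1), (236, [540.1, 100.2, 37.2], 241.8), (238, [539.8, 99.1, 37.6], 240.6), (240, [539.8, 91.6, 25.8], 233.4)]
[(230, [545.3, 97.9, 26.2], 240.9), (232, [545.0, 96.4, 26.0], 239.4), (234, [544.1, 100.0, 36.0], 242.6), (236, [543.7, 99.6, 38.0], 242.2), (238, [543.4, 97.9, 37.2], 240.4), (240, [543.7, 90.5, 25.8], 233.4)]
[(230, [547.8, 97.6, 27.2], 241.3), (232, [547.5, 95.8, 26.4], 239.5), (234, [546.5, 99.4, 36.2], 242.7), (236, [546.1, 98.5, 37.1], 241.7), (238, [545.8, 97.4, 37.6], 240.6), (240, [546.3, 90.0, 26.3], 233.6)]
```

Call:
send_rows(dp=[[0.4, 1.5, 0], [0.8, 3, 0], [0.8, 3, 0], [0.8, 3, 0]], rot=[[0, 0, 0], [0, 0, 0], [0, 0, 0], [0, 0, 0]])

```text
time: 17.75
tool_pos: [514.1, 111.0, 68.3]
tcp_rot: [179.9, 0.1, -15.6]
ft_force: [-5.5, -2.5, -4.4]
finger_gap: 29.3
```

```bash
python3 - <<'E'
from h import *
st,s=wsnap('w9.png'); print(st['time'],st['tool_pos'],st['tcp_rot'],st['ft_force'],st['finger_gap'])
im=cv2.cvtColor(s['pixels'][140:260,260:380],cv2.COLOR_RGB2BGR); cv2.imwrite('pics/w9c.png',cv2.resize(im,None,fx=5,fy=5,interpolation=cv2.INTER_CUBIC))
t=snap('side'); im=cv2.cvtColor(t['pixels'][100:290,200:350],cv2.COLOR_RGB2BGR); cv2.imwrite('pics/s9.png',cv2.resize(im,None,fx=3.1,fy=3.1,interpolation=cv2.INTER_CUBIC))
P=cloud(s);y=np.array([np.sin(np.radians(15.6)),np.cos(np.radians(15.6))]); v,u=np.mgrid[0:384,0:512]; z=P[...,2]
k=(z>34)&(z<38.5)&(v>205)&(v<250)
print('ptr',(P[k&(u>296)&(u<312)][:,:2]@y).mean(),(k&(u>296)&(u<312)).sum(),'rider',(P[k&(u>318)&(u<352)][:,:2]@y).mean(), P[k&(u>318)&(u<352)].mean(0))
E
```

```text
17.75 [514.06566434 110.99907736  68.32341556] [ 1.79909761e+02  1.21147680e-01 -1.56453639e+01] [-5.52523266 -2.45538417 -4.43914175] 29.289670113208057
ptr 244.9781288989335 85 rider 245.7564152795857 [562.51462709  98.0987903   36.14865283]
```

View pics/w9c.png

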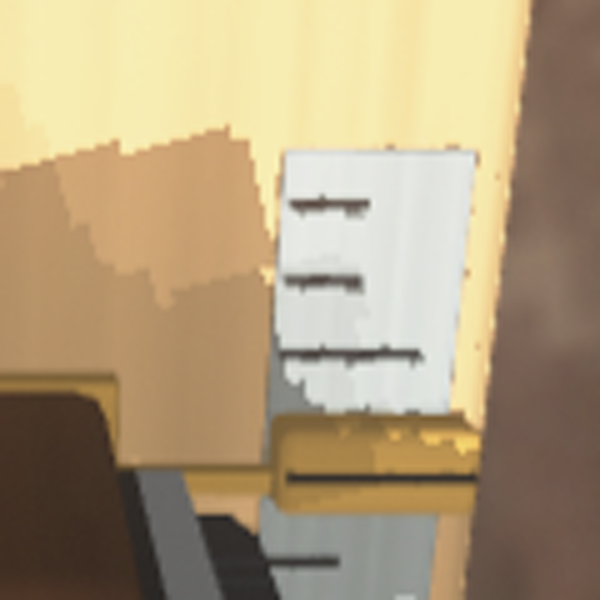

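View pics/s9.png

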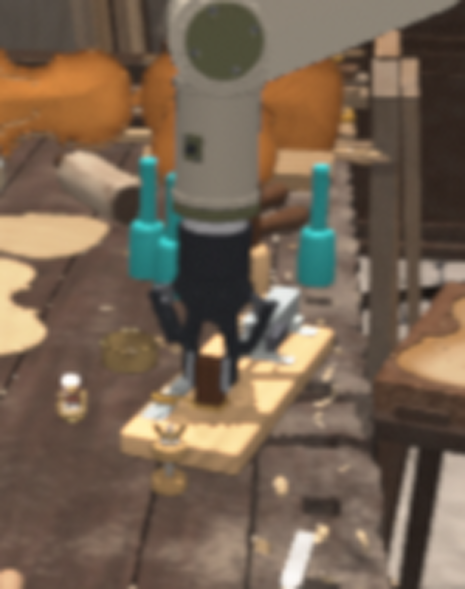

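```bash
python3 - <<'E'
from h import *
print(job.hand_in()); st=r.sense(); print(st['time'],st['tool_pos'],st['ft_force'],st['finger_gap'])
E
```

```text
the job is handed in; nothing more can be done
None
the job is handed in; nothing more can be done
```

The job is handed in at about 17.8 s of the 51 s allowed, with every step carried out. The hand-in gives no verdict.

**Dog and mallet:** I knocked the dog down flush with the face of the wooden mallet, and a picture taken just afterwards showed it level with the board. The mallet went back on the bench upright at about (491, -300) mm, roughly 390 mm from the dog. The wrist camera confirmed it after release, but it was behind the gripper in the last side picture.

**Arm and rider:** I squeezed the lock button in; the fingers closed to about 29 mm on the 30 mm head, so the button is flush. I then drew the arm out about 87 mm and held it with a 40 N grip.

**Final checks:**
- **Pointer:** in the last wrist picture it was level with the rider's line. That picture put the offset at about 0.2 mm, and depth put it at about 0.8 mm, both inside the 4 mm limit.
- **Rider:** its measured position changed by about 1 mm from the first look, which is within calibration error.
- **Disagreement:** the first distance estimate, made from the head's position, was about 1.3 mm shorter than the direct pointer measurement. I went by the pointer.
- **Bystanders:** the tin, plane and clamp looked undisturbed, but I did not measure them again.

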